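# Set the hold-down screw of the stick jig

## Task

Set the hold-down of the small wooden jig for the stick that lies in its channel: turn the wing head clockwise, gently, until the plunger bottoms on the stick, finger tight and no harder, then back it off a quarter of a turn so that the stick can run freely under it. Then slide the stick along the channel until its end rests against the end stop.

Things in the scene. Friction and masses are not known exactly. Their poses are not given: they have to be found in the camera images.
- jig: wooden jig fixed to the bench: plywood base 185 x 100 mm, 6 mm high, with a channel along its x axis. Origin on the bench straight under the screw axis; +x points along the channel to the end stop, z up. Base from x = -105 to +80 mm. At x = 0 a dark steel bridge spans the channel: 26 mm in x, 86 mm in y, underside 45 mm, top 57 mm over the bench, on two posts.
- stop_face (a point): centre of the channel-side face of the wooden end stop, at jig x = +60 mm, 20 mm over the bench; jig axes. The stop is 50 mm wide and 40 mm high over the bench.
- channel_mouth (a point): middle of the open end of the channel, at jig x = -30 mm, 20 mm over the bench, level with the tops of the two wooden guides; jig axes. The guides are 15 mm apart (1 mm clear each side of the stick), 10 mm thick, and run from here to the stop. A packing strip 13.5 mm wide, its top 8 to 10 mm over the bench (varies), carries the stick from jig x = -96 mm on.
- wing: steel wing head on the bridge: upright flat bar 44 mm long (own x axis), 10 mm thick (y), 66 to 90 mm over the bench, on a collar of radius 10 mm (below 60 mm: 13 mm). Origin on the screw axis, 60 mm over the bench. Turns without rising or sinking; clockwise from above lowers the plunger 20 mm a turn. Starts 0.7 to 2.0 rad short of bottoming. Stays where left.
- plunger: steel plunger, 11 mm thick, under the bridge; moves straight up and down. Origin at the centre of its lower end face, z up. Free turning of the wing takes about 0.03 N m; once the plunger bears on the stick, 0.0032 N m more per newton, rising steadily. Bottomed finger tight: 20 to 35 N, 0.06 to 0.11 N m over free turning; over 50 N would mark the stick.
- stick: pale wooden stick on edge in the channel, 104 mm long (own y axis, along the channel), 13 mm wide (x), 23 mm high (z), loose, 20 to 45 g. Origin at the centre of its underside. At the start its far end is 20 to 40 mm short of the end stop and its near end sticks out of the guides towards the robot. Home, its origin is at jig x = +8 mm.
Not all that is in view belongs to the job. What is shaped like the stick but green or pink is not meant.

How it is judged:
By the outcome, as a careful person would: the job done as asked, in the order asked, and still so for the second after the job is handed in, with the robot touching nothing.
It also fails if it takes over 72 s, if anything falls off the work surface, if the arm or the gripper's body presses on something with over 40 N, if the wrist force passes 120 N, or if a joint passes its speed limit or range.

## Robot

A 6-joint arm with a two-finger parallel gripper is mounted at the origin on a cart in front of the work surface, level with it; the furniture and walls round the work are solid. World frame = base frame: x ahead of the robot, y to its left, z up, the work surface at z = 0. Lengths are in m, angles in rad, forces in N, time in s.
With the tool pointing down it reaches from about 0.425 to 0.95 m from the base axis. Payload 14.7 kg.
Tool frame: the origin (TCP) lies midway between the tips of the shut fingers; the grasp point (between the pads) lies 19 mm behind it; z points along the fingers, y is the line along which they close (so a half turn about z gives the same grasp; the last joint's range is limited). The gripper opens to 85 mm and grips with 20 to 120 N. Pads are 22 mm wide; open, the fingers measure 114 mm over their backs; the gripper's body (76 mm by 85 mm) begins 54 mm behind the grasp point. The pads swing forward as they close: fully open they stand 13 mm farther back than shut.
Start: joints at [-1.375, 0.48, 1.596, -0, 1.065, -0.047], TCP at [0.156, -0.631, 0.231] pointing down, gripper open.
Joint ranges: [-2.75, 2.75], [-0.82, 2.05], [0.23, 2.67], [-1.56, 4.7], [0.09, 2.69], [-2.92, 2.92]. Speed limits (rad/s): [1.89, 1.89, 2.39, 3.01, 3.01, 3.01].

## Interface

Orientations are given as [roll, pitch, yaw] about the fixed x, y, z axes, in that order (R = Rz(yaw) Ry(pitch) Rx(roll)).
In Python, from plant import ctrl gives the robot as it stands.
- The arm moves only by the tool jog_arm, never from a script. Its argument "plan" is one flat list of numbers, 5 for each row, row after row: the opening, from 0 (shut) to 1 (fully open), then the shift along the tool's x, y, z in mm, then the turn about the tool's z in degrees. A call has 1 to 8 rows; each row shifts and turns the commanded pose from where the row before left it, along the tool's axes as they then stand; what a row does not reach is not made up. A row lasts 1/8 s, in which the tool goes at most 62.5 mm and 10.7 degrees, less where a joint would pass 70% of its speed; a pose out of reach is approached as far as the arm can. A call is refused whole if a number of a shift passes 62.5 or a number of a turn 10.7, either way. A call with a gripper value outside its range is refused whole. The fingers move at their own pace and stop on an object; "squeeze" is the grip in N (left out, the last holds). Time passes only in rows, so rows that do not move let the fingers close. It gives the time, the measured TCP pose, the force, the opening and the grip force at its end, in the units of the state.
- ctrl.observe(): the state, without advancing time (a new reading comes with each control period).
- ctrl.get_image(name): name is "scene" or "top" or "wrist"; returns a dict with "color" (384x512x3 uint8, blue, green, red), "fx", "fy", "cx", "cy" (pixels), "position" and "rotation" of the camera in the world. Camera axes: x right, y down, z forward; pixel columns grow to the right and rows downward; lengths in m; the calibration is good to about 2 mm. A picture is of the moment at which its call begins. There is no depth.
- ctrl.job_done(): hands the job in; it is judged then, once.
The state is a dict: "clock": time; "joint_positions": joint angles; "qd": joint speeds; "tau": joint torques, N m; "tool_pos": TCP position; "tool_rot": TCP orientation; "contact_force": force on the tool from outside, world axes, zero at the start; "ft_torque": the same for the moment, N m; "finger_gap": finger opening in m; "grasp_force": force on a finger pad.
Only numpy, scipy, OpenCV 4.12 (cv2) and the standard library are available. Lean on these libraries where they do the work, as an engineer would, in place of code of your own. Each camera call takes 0.05 s, during which the arm holds its last target. There are 200 camera calls.

## Working session

There is one attempt and no reset: what is moved stays moved. The work goes in short steps, Python scripts to look and compute and a tool call to move; the robot and the scene stay as the last step left them, time stands still between calls to the robot, and variables do not carry over. Pictures are saved under pics/ and viewed, at most 10 in all, crops included, and the job is handed in when it is done.

Besides the shell and the picture viewer there is one more tool, called after ">>>" as name(argument=value, ...), one argument or row to a line, values as JSON. jog_arm: Moves the arm, as the interface text tells. Its arguments: {"type":"object","properties":{"plan":{"type":"array","items":{"type":"number"}},"squeeze":{"type":"number"}},"required":["plan"]}

```bash
mkdir -p pics; ls; cat > h.py <<'E'
import numpy as np, cv2
from plant import ctrl
def ray(im,u,v):
    d=np.array([(u-im['cx'])/im['fx'],(v-im['cy'])/im['fy'],1.0]); R=np.array(im['rotation']); return np.array(im['position']),R@d
def onz(im,u,v,z):
    p,d=ray(im,u,v); return p+d*(z-p[2])/d[2]
def proj(im,P):
    R=np.array(im['rotation']); q=R.T@(np.array(P)-np.array(im['position'])); return np.array([im['fx']*q[0]/q[2]+im['cx'],im['fy']*q[1]/q[2]+im['cy']])
E
python3 - <<'E'
from h import *
import pickle
ims={n:ctrl.get_image(n) for n in("scene","top")}
pickle.dump(ims,open('i0.pkl','wb'))
for n,i in ims.items(): print(n,i['position'],np.round(i['rotation'],3).tolist(),i['fx'],i['cx'],i['cy'])
cv2.imwrite('pics/a.png',cv2.resize(np.vstack([i['color'] for i in ims.values()]),(400,600)) if 0 else ims['top']['color'])
cv2.imwrite('pics/b.png',ims['scene']['color'])
print(ctrl.observe())
E
```

```text
pics
scene [0.13796503 0.64459209 0.61619211] [-2.229, 0.018, -2.581] 457.01891751921875 250.67020584982643 193.5812012409085
top [0.45964449 0.10243943 0.90531369] [-3.048, -0.006, -1.58] 429.0981721260245 256.1028115937407 186.7411807704542
{'clock': 0.1, 'joint_positions': array([-1.37459575e+00,  4.80772725e-01,  1.59683193e+00, -9.74135475e-06,
        1.06511549e+00, -4.66060746e-02]), 'qd': array([-0.00037402, -0.00274489, -0.00307239,  0.00090865, -0.00010712,
       -0.00018887]), 'tau': array([ 1.73200820e-03, -9.52252722e+01, -4.31042147e+01,  4.74793308e-05,
        5.25235722e-03, -2.47171994e-05]), 'tool_pos': array([ 0.15621571, -0.63054844,  0.23072638]), 'tool_rot': array([-3.14046598e+00, -4.40216082e-05,  2.42811353e-01]), 'contact_force': array([ 0.00798217, -0.62807267, -0.55539453]), 'ft_torque': array([ 0.00836533, -0.02297571, -0.01357648]), 'grasp_force': 0.0, 'finger_gap': 0.08559377128937384}
```

View pics/a.png

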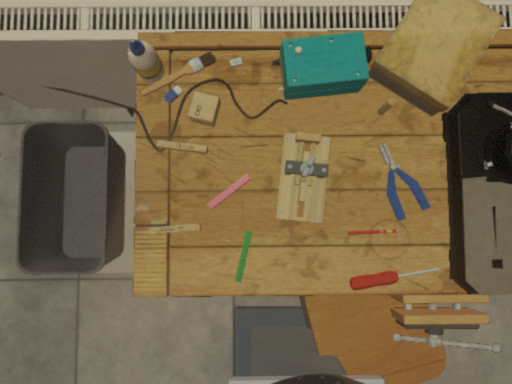

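View pics/b.png

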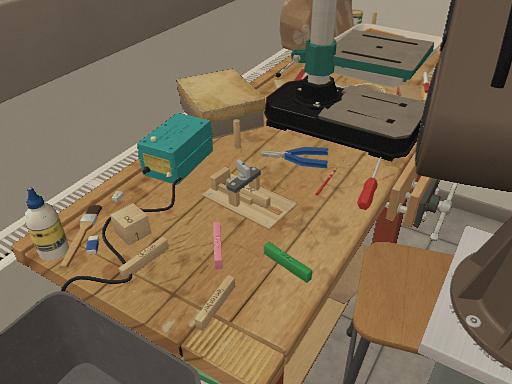

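The top view shows the jig at about (304,177), with its bridge at (306,169), the end stop at (308,137) and the wing at (308,163). Stick look-alikes are pink (229,191), green (244,257) and loose printed sticks at (182,146) and (174,229). The wanted stick is the one in the channel, near (303,190). I'll check it in a close crop.

```bash
sed -i '1i from scipy.spatial.transform import Rotation as Ro' h.py; sed -i "s/R=np.array(im\['rotation'\])/R=Ro.from_euler('xyz',im['rotation']).as_matrix()/" h.py
python3 - <<'E'
from h import *
import pickle
ims=pickle.load(open('i0.pkl','rb'))
t=ims['top']['color'][125:230,265:345]; s=ims['scene']['color'][150:235,195:305]
t=cv2.resize(t,None,fx=5,fy=5,interpolation=cv2.INTER_CUBIC)
s=cv2.resize(s,(395,305),interpolation=cv2.INTER_CUBIC)
o=np.zeros((525,795,3),np.uint8);o[:,:400]=t;o[:305,400:]=s
cv2.imwrite('pics/c.png',o)
for p in[(304,177),(308,137),(303,220)]: print(onz(ims['top'],*p,0.01))
E
```

```text
[ 0.56302653 -0.0044516   0.01      ]
[ 0.64830279 -0.01458765  0.01      ]
[ 0.47295136 -0.00062664  0.01      ]
```

View pics/c.png

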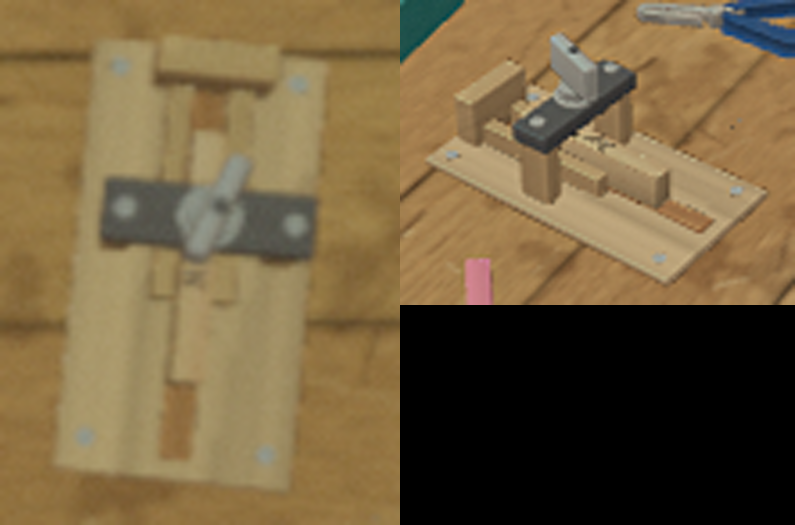

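The crop confirms it: a pale stick in the channel, with its near end at about crop (185,380). The wing bar runs from (240,160) to (200,255), and the bridge corners are around (105,178), (318,195) and (312,258). Next is coarse positions.

```bash
python3 - <<'E'
from h import *
import pickle
im=pickle.load(open('i0.pkl','rb'))['top']
P=lambda u,v,z:onz(im,265+(u+.5)/5-.5,125+(v+.5)/5-.5,z)[:2]
B=[P(*c,.006) for c in[(95,37),(327,62),(290,490),(55,465)]]
print('base',np.round(B,4).tolist(),[np.linalg.norm(B[i]-B[(i+1)%4]) for i in range(4)])
near=(B[2]+B[3])/2;far=(B[0]+B[1])/2;d=(far-near);d/=np.linalg.norm(d)
print('yaw',np.arctan2(d[1],d[0]),'origin',near+d*.105,far-d*.08)
br=[P(*c,.057) for c in[(105,178),(318,195),(314,258),(102,240)]];print('bridge',np.mean(br,0),[np.linalg.norm(br[i]-br[(i+1)%4]) for i in range(4)])
w=[P(*c,.09) for c in[(240,160),(200,255)]];print('wing',np.mean(w,0),np.linalg.norm(w[0]-w[1]),np.arctan2(*(w[0]-w[1])[::-1]))
print('stick near',P(182,380,.032),'axes')
o=ctrl.observe();print(o['tool_pos'],o['tool_rot'])
E
```

```text
base [[0.6604, 0.0367], [0.6488, -0.062], [0.4672, -0.042], [0.4785, 0.0562]] [np.float64(0.09939721855086794), np.float64(0.18265747149401515), np.float64(0.09879255724667237), np.float64(0.18287879278944041)]
yaw -0.10820370183683532 origin [ 0.5772616 -0.0042515] [ 0.57504254 -0.00401045]
bridge [ 0.57534427 -0.00427227] [np.float64(0.08536445057437027), np.float64(0.02541858248772404), np.float64(0.08476140330609526), np.float64(0.024997998997773562)]
wing [ 0.57479921 -0.00415491] 0.040028470959415495 -0.41409626789597215
stick near [0.51210355 0.00523304] axes
[ 0.15621571 -0.63054844  0.23072638] [-3.14046598e+00 -4.40216082e-05  2.42811353e-01]
```

The jig origin is near (0.5755, -0.0042) with yaw -0.107. Three features agree on this, and the base (183 x 99) and bridge (85 x 25) match their given sizes. The wing angle is about -0.41. I'll move over it with a via point that stays clear of the drill press.

>>> jog_arm(
  plan=[1,34.5,-39.7,0,0,1,34.5,-39.7,0,0,1,34.5,-39.7,0,0,1,34.5,-39.7,0,0,1,34.5,-39.7,0,0,1,34.5,-39.7,0,0],
  squeeze=20,
)

```text
clock: 0.85
tool_pos: [0.3004, -0.3483, 0.2312]
tool_rot: [-3.141, -0.0, 0.242]
contact_force: [0.6, -0.2, 0.3]
finger_gap: 0.0856
grasp_force: 0.0
```

>>> jog_arm(
  plan=[1,43.8,-33.7,0,0,1,43.8,-33.7,0,0,1,43.8,-33.7,0,0,1,43.8,-33.7,0,0,1,43.8,-33.7,0,0,1,43.8,-33.7,0,0,1,43.8,-33.7,0,0,1,43.8,-33.7,0,0],
)

```text
clock: 1.85
tool_pos: [0.5761, -0.0023, 0.2311]
tool_rot: [3.142, 0.0, 0.243]
contact_force: [1.3, -0.8, -0.1]
finger_gap: 0.0858
grasp_force: 0.0
```

>>> jog_arm(
  plan=[1,0,0,0,-10,1,0,0,0,-10,1,0,0,0,-10,1,0,0,0,-10,1,0,0,0,-10,1,0,0,0,-10,1,0,0,0,-10,1,0,0,0,-10],
)

```text
clock: 2.85
tool_pos: [0.575, -0.004, 0.231]
tool_rot: [-3.141, -0.0, 1.645]
contact_force: [0.2, 0.3, 0.7]
finger_gap: 0.0857
grasp_force: 0.0
```

>>> jog_arm(
  plan=[1,0,0,0,-10,1,0,0,0,-10,1,0,0,0,-10,1,0,0,0,-10,1,0,0,0,-10,1,0,0,0,-10,1,0,0,0,-2],
)

```text
clock: 3.72
tool_pos: [0.5751, -0.004, 0.2311]
tool_rot: [-3.141, -0.0, 2.722]
contact_force: [0.5, -0.7, -0.2]
finger_gap: 0.0854
grasp_force: 0.0
```

```bash
python3 - <<'E'
from h import *
import pickle
w=ctrl.get_image('wrist');o=ctrl.observe()
pickle.dump((w,o),open('w1.pkl','wb'))
print({k:np.round(o[k],4).tolist() for k in('clock','joint_positions','tool_pos','tool_rot','contact_force','ft_torque')})
print(w['position'],w['rotation'],w['fx'])
for p in[(.5755,-.0042,.09),(.4,0,.09)]:print(proj(w,p))
cv2.imwrite('pics/d.png',w['color'])
E
```

```text
{'clock': 3.775, 'joint_positions': [-0.0597, 0.3762, 1.7716, 0.0, 0.9942, -1.2104], 'tool_pos': [0.5751, -0.004, 0.2311], 'tool_rot': [-3.1415, -0.0004, 2.7215], 'contact_force': [0.1752, -0.3654, 0.0129], 'ft_torque': [0.0012, -0.0062, 0.0507]}
[0.50618764 0.02804716 0.37372765] [2.84298094e+00 5.48487966e-04 1.15145722e+00] 343.96232440852316
[257.80522504 181.3234892 ]
[163.02664562 -37.51722787]
```

View pics/d.png

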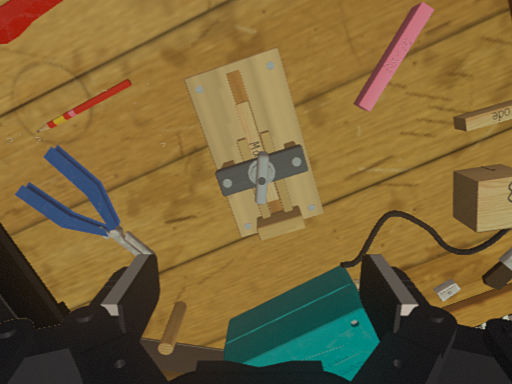

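The wrist view shows the jig clearly: bridge at about (261,170), wing bar upright at (262,178), and the stick towards the upper left at (246,120). I'll refine with masks.

```bash
python3 - <<'E'
from h import *
import pickle
w,o=pickle.load(open('w1.pkl','rb'))
c=w['color'][130:220,205:320]; hsv=cv2.cvtColor(c,cv2.COLOR_BGR2HSV)
k=6
dark=((hsv[...,1]<60)&(hsv[...,2]<110)).astype(np.uint8); light=((hsv[...,1]<45)&(hsv[...,2]>=120)).astype(np.uint8)
n,l,s,ce=cv2.connectedComponentsWithStats(light)
for i in range(1,n):
    if s[i,4]>15: print('light',s[i]+[205,130,0,0,0],ce[i]+[205,130])
n2,l2,s2,c2=cv2.connectedComponentsWithStats(dark)
i=1+np.argmax(s2[1:,4]);br=(l2==i)
both=cv2.morphologyEx(((light>0)|br).astype(np.uint8),cv2.MORPH_CLOSE,np.ones((3,3)))
r=cv2.minAreaRect(np.argwhere(br)[:,::-1].astype(np.float32));print('bridge px',np.array(r[0])+[205,130],r[1:])
pts=cv2.boxPoints(r)+[205,130];q=np.array([onz(w,*p,.057)[:2] for p in pts]);print('bridge ctr',q.mean(0),[np.linalg.norm(q[j]-q[(j+1)%4]) for j in range(4)])
e=cv2.resize(c,None,fx=k,fy=k,interpolation=cv2.INTER_CUBIC)
cv2.imwrite('pics/e.png',e)
for z in(.09,.078,.057):print(z,proj(w,(.5755,-.0042,z)))
z=[]
for _ in range(4): ctrl.get_image('wrist');z.append(ctrl.observe()['ft_torque'])
print(np.round(z,3).tolist())
E
```

```text
light [256 156  19  48 522] [264.07279693 177.52298851]
light [292 157   9   9  63] [296.03174603 161.3015873 ]
light [248 161   9  22 132] [252.43181818 171.57575758]
light [223 179   9   9  61] [226.98360656 182.70491803]
light [309 204   6   7  32] [311.34375 207.     ]
bridge px [261.51182938 169.82841492] ((34.846160888671875, 89.69231414794922), 67.38013458251953)
bridge ctr [ 0.5749645  -0.00082733] [np.float64(0.08370405662556797), np.float64(0.03309414996367315), np.float64(0.08611293349387777), np.float64(0.0341547903347252)]
0.09 [257.80522504 181.3234892 ]
0.078 [257.86004197 177.80247652]
0.057 [257.94666779 172.23830742]
[[0.062, 0.031, -0.049], [0.005, 0.014, 0.029], [-0.005, -0.039, -0.015], [-0.005, 0.018, 0.008]]
```

View pics/e.png

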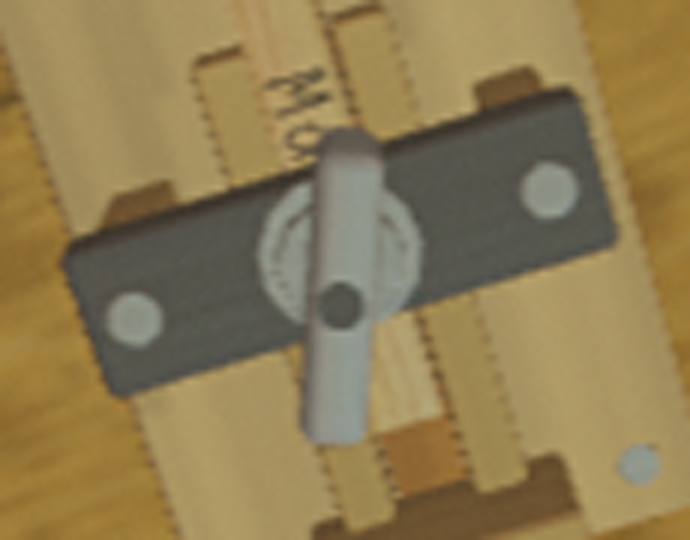

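The crop shows the bar's axis dot at crop (341,305). The bridge screws are at image (227.0,182.7) and (296.0,161.3). The bar is tilted a few degrees from the image vertical.

```bash
python3 - <<'E'
from h import *
import pickle
w,o=pickle.load(open('w1.pkl','rb'))
f=lambda u,v,z:onz(w,205+(u+.5)/6-.5,130+(v+.5)/6-.5,z)[:2]
print('dot',f(341,305,.09))
a=[onz(w,*p,.057)[:2] for p in[(227.0,182.7),(296.0,161.3)]];d=a[1]-a[0];print('screwmid',np.mean(a,0),'jig yaw',np.arctan2(d[1],d[0])-np.pi/2,np.linalg.norm(d))
for p,q in[((325,165),(305,435)),((382,165),(370,430))]:
    A,B=f(*p,.09),f(*q,.09);print('bar',np.arctan2(*(B-A)[::-1]),np.linalg.norm(A-B),(A+B)/2)
print('tool ψ',o['tool_rot'][2])
E
```

```text
dot [ 0.57602302 -0.00105916]
screwmid [ 0.57662024 -0.00135899] jig yaw -0.11080024459682747 0.06841498942532181
bar -0.49258257447283416 0.03976422126642492 [ 0.57419637 -0.00432248]
bar -0.4561572898918839 0.038919495450939326 [0.57738008 0.00376032]
tool ψ 2.721471159008128
```

>>> jog_arm(
  plan=[0.5,0,1.4,30,2.3,0.5,0,0,50,0,0.4,0,0,50,0,0.4,0,0,30,0,0.4,0,0,0,0],
)

```text
clock: 4.6
tool_pos: [0.5743, -0.0027, 0.0694]
tool_rot: [-3.14, -0.004, 2.68]
contact_force: [0.3, -0.7, 1.5]
finger_gap: 0.0342
grasp_force: 0.0
```

```bash
python3 - <<'E'
from h import *
import pickle
w=ctrl.get_image('wrist');o=ctrl.observe()
pickle.dump((w,o),open('w2.pkl','wb'))
print({k:np.round(o[k],4).tolist() for k in('clock','tool_pos','tool_rot','finger_gap')})
for p in[(.5763,-.0012,.09),(.5752,-.0042,.09)]:print(proj(w,p))
cv2.imwrite('pics/f.png',w['color'])
E
```

```text
{'clock': 4.65, 'tool_pos': [0.5755, -0.0027, 0.071], 'tool_rot': [-3.141, -0.0015, 2.6799], 'finger_gap': 0.0341}
[261.65402868 286.72050052]
[253.8205946  287.47290563]
```

View pics/f.png

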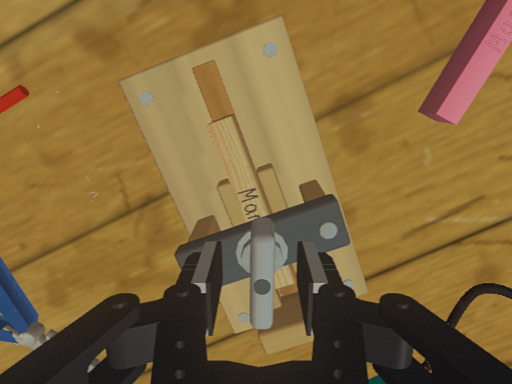

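The bar is upright at u≈262 with its dot at (262,288). The fingers' inner faces are symmetric about u≈260, so it is centred to within 0.5 mm and aligned. I'll close now.

>>> jog_arm(
  plan=[0.2,0,0.5,0,0,0,0,0,0,0,0,0,0,0,0,0,0,0,0,0,0,0,0,0,0],
  squeeze=25,
)

```text
clock: 5.28
tool_pos: [0.577, -0.0026, 0.073]
tool_rot: [3.141, 0.003, 2.681]
contact_force: [-0.9, -4.7, 5.8]
finger_gap: 0.0091
grasp_force: 28.5
```

```bash
cat > m.py <<'E'
from h import *
import sys
n=int(sys.argv[1]) if len(sys.argv)>1 else 8
F=[];T=[]
for _ in range(n):
    ctrl.get_image('wrist');o=ctrl.observe();F.append(o['contact_force']);T.append(o['ft_torque'])
p=o['tool_rot'][2];F=np.mean(F,0);T=np.array(T)
print('t',round(o['clock'],2),'pos',np.round(o['tool_pos'],4),'rot',np.round(o['tool_rot'],4),'gap',round(o['finger_gap'],4),'grip',round(o['grasp_force'],1),'q6',round(o['joint_positions'][5],3))
print('F',np.round(F,2),'Ftool xy',np.round([F[0]*np.cos(p)+F[1]*np.sin(p),F[0]*np.sin(p)-F[1]*np.cos(p)],2),'T',np.round(T.mean(0),4),'se',np.round(T.std(0)/n**.5,3))
E
python3 m.py 8
```

```text
t 5.67 pos [ 0.577  -0.0027  0.073 ] rot [3.1409e+00 2.5000e-03 2.6809e+00] gap 0.0094 grip 28.5 q6 -1.167
F [-0.85 -4.46  5.94] Ftool xy [-1.22 -4.37] T [-0.6263  0.1838 -0.0093] se [0.01  0.01  0.009]
```

>>> jog_arm(
  plan=[0,0,-1,-2,0,0,0,0,0,0],
)

```text
clock: 5.92
tool_pos: [0.5766, -0.0029, 0.0736]
tool_rot: [3.14, 0.002, 2.681]
contact_force: [7.4, 2.8, -18.7]
finger_gap: 0.0092
grasp_force: 26.3
```

```bash
python3 m.py 5
```

```text
t 6.17 pos [ 0.5766 -0.0029  0.0736] rot [3.1404e+00 1.6000e-03 2.6807e+00] gap 0.0091 grip 26.3 q6 -1.168
F [  7.57   3.58 -18.53] Ftool xy [-5.19  6.57] T [ 0.5317 -1.182  -0.027 ] se [0.009 0.013 0.019]
```

>>> jog_arm(
  plan=[0,0,0.6,1.5,0,0,0,0,0,0],
)

```text
clock: 6.42
tool_pos: [0.5768, -0.0027, 0.0734]
tool_rot: [3.141, 0.002, 2.681]
contact_force: [-0.1, -1.2, 8.3]
finger_gap: 0.0095
grasp_force: 30.1
```

```bash
python3 m.py 5
```

```text
t 6.67 pos [ 0.5768 -0.0027  0.0734] rot [3.1407e+00 2.2000e-03 2.6809e+00] gap 0.0091 grip 30.1 q6 -1.167
F [-0.36 -0.89  8.43] Ftool xy [-0.07 -0.96] T [-0.1411  0.2246 -0.0109] se [0.014 0.012 0.009]
```

>>> jog_arm(
  plan=[0,0,0,-0.5,5,0,0,0,0,10,0,0,0,0,10,0,0,0,0,5,0,0,0,0,0],
)

```text
clock: 7.3
tool_pos: [0.5766, -0.0028, 0.0734]
tool_rot: [3.14, 0.001, 2.158]
contact_force: [0.0, -3.0, 6.8]
finger_gap: 0.0093
grasp_force: 29.9
```

```bash
python3 m.py 8
```

```text
t 7.7 pos [ 0.5766 -0.0029  0.0734] rot [3.1402e+00 1.2000e-03 2.1600e+00] gap 0.009 grip 30.0 q6 -0.646
F [-0.24 -3.06  8.26] Ftool xy [-2.41 -1.9 ] T [-0.5429  0.0931 -0.0272] se [0.011 0.007 0.005]
```

>>> jog_arm(
  plan=[0,0,0,0,5,0,0,0,0,0],
)

```text
clock: 7.95
tool_pos: [0.5766, -0.0029, 0.0734]
tool_rot: [3.14, 0.001, 2.071]
contact_force: [-1.4, -3.5, 8.8]
finger_gap: 0.0094
grasp_force: 30.1
```

```bash
python3 m.py 5
```

```text
t 8.2 pos [ 0.5766 -0.0029  0.0734] rot [3.1402e+00 1.1000e-03 2.0728e+00] gap 0.0096 grip 30.1 q6 -0.559
F [-0.08 -2.97  9.  ] Ftool xy [-2.57 -1.5 ] T [-0.5667  0.1154 -0.0419] se [0.009 0.013 0.015]
```

>>> jog_arm(
  plan=[0,0,0,0,5,0,0,0,0,0],
)

```text
clock: 8.45
tool_pos: [0.5766, -0.0029, 0.0734]
tool_rot: [3.14, 0.001, 1.984]
contact_force: [0.4, -3.7, 9.3]
finger_gap: 0.0092
grasp_force: 30.1
```

```bash
python3 m.py 5
```

```text
t 8.7 pos [ 0.5766 -0.0029  0.0734] rot [3.1402e+00 9.0000e-04 1.9855e+00] gap 0.0091 grip 30.1 q6 -0.472
F [-0.88 -3.59  8.64] Ftool xy [-2.93 -2.25] T [-0.5726  0.1495 -0.0211] se [0.018 0.019 0.012]
```

>>> jog_arm(
  plan=[0,0,0,-0.6,4,0,0,0,0,0],
)

```text
clock: 8.95
tool_pos: [0.5765, -0.0029, 0.0734]
tool_rot: [3.14, 0.001, 1.915]
contact_force: [2.3, -4.0, 0.1]
finger_gap: 0.0093
grasp_force: 28.9
```

```bash
python3 m.py 7
```

```text
t 9.3 pos [ 0.5765 -0.0029  0.0734] rot [3.1405e+00 7.0000e-04 1.9156e+00] gap 0.0093 grip 29.1 q6 -0.402
F [ 2.29 -4.37  1.78] Ftool xy [-4.88  0.68] T [-0.7752 -0.3391 -0.0241] se [0.011 0.011 0.008]
```

>>> jog_arm(
  plan=[0,0,0,0,4,0,0,0,0,0],
)

```text
clock: 9.55
tool_pos: [0.5765, -0.0028, 0.0734]
tool_rot: [3.14, 0.001, 1.845]
contact_force: [2.4, -5.4, 2.4]
finger_gap: 0.0093
grasp_force: 29.2
```

```bash
python3 m.py 7
```

```text
t 9.9 pos [ 0.5765 -0.0028  0.0734] rot [3.1405e+00 6.0000e-04 1.8458e+00] gap 0.0092 grip 29.2 q6 -0.332
F [ 2.08 -4.75  2.24] Ftool xy [-5.13  0.71] T [-0.8117 -0.3256 -0.0353] se [0.01  0.013 0.01 ]
```

>>> jog_arm(
  plan=[0,-0.4,0,0,5,0,0,0,0,0],
)

```text
clock: 10.15
tool_pos: [0.5764, -0.0029, 0.0734]
tool_rot: [3.141, 0.0, 1.758]
contact_force: [0.9, -0.5, 5.4]
finger_gap: 0.009
grasp_force: 29.6
```

```bash
python3 m.py 6
```

```text
t 10.45 pos [ 0.5765 -0.003   0.0734] rot [3.1406e+00 2.0000e-04 1.7597e+00] gap 0.0092 grip 29.7 q6 -0.247
F [ 1.24 -0.37  6.35] Ftool xy [-0.6   1.15] T [-0.0705 -0.2072 -0.0397] se [0.005 0.015 0.012]
```

>>> jog_arm(
  plan=[0,0,0,0,5,0,0,0,0,0],
)

```text
clock: 10.7
tool_pos: [0.5764, -0.0029, 0.0734]
tool_rot: [3.141, 0.0, 1.671]
contact_force: [1.1, -0.2, 7.3]
finger_gap: 0.0089
grasp_force: 29.8
```

```bash
python3 m.py 6
```

```text
t 11.0 pos [ 0.5764 -0.0029  0.0734] rot [3.1407 0.     1.6724] gap 0.0095 grip 29.8 q6 -0.159
F [ 1.51 -1.    6.61] Ftool xy [-1.14  1.4 ] T [-0.1061 -0.1713 -0.0196] se [0.02  0.009 0.013]
```

58° turned and the torque is still at the free baseline of about -0.03. Continuing.

>>> jog_arm(
  plan=[0,0,0,-0.4,5,0,0,0,0,0],
)

```text
clock: 11.25
tool_pos: [0.5763, -0.0029, 0.0734]
tool_rot: [3.141, -0.0, 1.584]
contact_force: [3.9, -0.4, -0.2]
finger_gap: 0.0088
grasp_force: 28.9
```

```bash
python3 m.py 6
```

```text
t 11.55 pos [ 0.5763 -0.003   0.0734] rot [ 3.141  -0.      1.5828] gap 0.0093 grip 29.0 q6 -0.07
F [4.35 0.38 0.94] Ftool xy [0.33 4.35] T [ 0.098  -0.6796  0.0186] se [0.021 0.026 0.01 ]
```

>>> jog_arm(
  plan=[0,0,0,0,5,0,0,0,0,0],
)

```text
clock: 11.8
tool_pos: [0.5763, -0.003, 0.0734]
tool_rot: [3.141, -0.0, 1.495]
contact_force: [4.6, 1.0, 1.7]
finger_gap: 0.0093
grasp_force: 29.1
```

```bash
python3 m.py 6
```

```text
t 12.1 pos [ 0.5763 -0.003   0.0734] rot [ 3.141e+00 -1.000e-04  1.497e+00] gap 0.0096 grip 29.1 q6 0.016
F [4.73 1.35 1.37] Ftool xy [1.7  4.62] T [ 0.252  -0.8208 -0.0268] se [0.01  0.009 0.01 ]
```

>>> jog_arm(
  plan=[0,0,0.4,0,5,0,0,0,0,0],
)

```text
clock: 12.35
tool_pos: [0.5763, -0.003, 0.0734]
tool_rot: [-3.141, -0.0, 1.409]
contact_force: [2.2, 1.8, 5.3]
finger_gap: 0.0094
grasp_force: 29.5
```

```bash
python3 m.py 7
```

```text
t 12.7 pos [ 0.5763 -0.003   0.0734] rot [-3.1414e+00 -1.0000e-04  1.4098e+00] gap 0.009 grip 29.6 q6 0.103
F [2.42 1.83 5.18] Ftool xy [2.19 2.1 ] T [ 0.4033 -0.3619  0.0033] se [0.007 0.021 0.016]
```

>>> jog_arm(
  plan=[0,0,0,0,5,0,0,0,0,0],
)

```text
clock: 12.95
tool_pos: [0.5762, -0.003, 0.0734]
tool_rot: [-3.141, -0.0, 1.321]
contact_force: [2.2, 2.9, 6.7]
finger_gap: 0.0097
grasp_force: 29.7
```

```bash
python3 m.py 7
```

```text
t 13.3 pos [ 0.5763 -0.0029  0.0734] rot [-3.1414e+00 -1.0000e-04  1.3225e+00] gap 0.0092 grip 29.7 q6 0.19
F [1.7  2.27 5.45] Ftool xy [2.62 1.09] T [ 0.4152 -0.3251 -0.0277] se [0.005 0.007 0.008]
```

>>> jog_arm(
  plan=[0,0,0,-0.3,5,0,0,0,0,0],
)

```text
clock: 13.55
tool_pos: [0.5762, -0.003, 0.0734]
tool_rot: [-3.141, 0.0, 1.235]
contact_force: [3.5, 2.2, 0.2]
finger_gap: 0.0087
grasp_force: 28.9
```

```bash
python3 m.py 7
```

```text
t 13.9 pos [ 0.5762 -0.003   0.0735] rot [-3.1412  0.      1.2334] gap 0.0092 grip 28.6 q6 0.279
F [ 3.21  3.34 -1.72] Ftool xy [4.21 1.93] T [ 0.6267 -0.5082  0.0045] se [0.017 0.011 0.015]
```

>>> jog_arm(
  plan=[0,0,0,0,4,0,0,0,0,0],
)

```text
clock: 14.15
tool_pos: [0.5762, -0.003, 0.0734]
tool_rot: [-3.141, 0.0, 1.163]
contact_force: [2.9, 4.1, -3.0]
finger_gap: 0.0091
grasp_force: 28.5
```

```bash
python3 m.py 7
```

```text
t 14.5 pos [ 0.5761 -0.003   0.0735] rot [-3.1411e+00  1.0000e-04  1.1648e+00] gap 0.0094 grip 28.5 q6 0.348
F [ 2.94  4.38 -3.45] Ftool xy [5.19 0.97] T [ 0.774  -0.4809 -0.0126] se [0.013 0.007 0.004]
```

>>> jog_arm(
  plan=[0,0.4,0,0,4,0,0,0,0,0],
)

```text
clock: 14.75
tool_pos: [0.5762, -0.0029, 0.0735]
tool_rot: [-3.141, 0.0, 1.095]
contact_force: [1.3, -0.5, -2.5]
finger_gap: 0.009
grasp_force: 28.5
```

```bash
python3 m.py 8
```

```text
t 15.15 pos [ 0.5762 -0.0028  0.0735] rot [-3.1411e+00  4.0000e-04  1.0934e+00] gap 0.0092 grip 28.4 q6 0.42
F [ 0.26 -1.76 -3.62] Ftool xy [-1.44  1.04] T [-0.2334 -0.0132  0.0559] se [0.041 0.03  0.014]
```

>>> jog_arm(
  plan=[0,0,0,0,4,0,0,0,0,0],
)

```text
clock: 15.4
tool_pos: [0.5762, -0.0028, 0.0735]
tool_rot: [-3.141, 0.0, 1.023]
contact_force: [-0.8, -3.4, -4.2]
finger_gap: 0.0095
grasp_force: 28.4
```

```bash
python3 m.py 8
```

```text
t 15.8 pos [ 0.5762 -0.0028  0.0735] rot [-3.1411e+00  4.0000e-04  1.0236e+00] gap 0.0093 grip 28.3 q6 0.49
F [-2.11 -4.05 -4.43] Ftool xy [-4.56  0.31] T [-0.7025  0.3877  0.0716] se [0.025 0.025 0.012]
```

```bash
cat >> m.py <<'E'
print('Tz',np.round(T[:,2],2).tolist())
E
python3 m.py 2
```

```text
t 15.9 pos [ 0.5762 -0.0028  0.0735] rot [-3.1411e+00  4.0000e-04  1.0237e+00] gap 0.0089 grip 28.3 q6 0.49
F [-2.63 -5.36 -5.12] Ftool xy [-5.94  0.55] T [-0.7282  0.3781  0.1003] se [0.003 0.004 0.013]
Tz [0.08, 0.12]
```

>>> jog_arm(
  plan=[0,-0.3,0,0,1,0,0,0,0,1],
)

```text
clock: 16.15
tool_pos: [0.5762, -0.0028, 0.0735]
tool_rot: [-3.141, 0.0, 0.987]
contact_force: [-1.4, -1.5, -5.9]
finger_gap: 0.0094
grasp_force: 28.1
```

```bash
python3 m.py 12
```

```text
t 16.75 pos [ 0.5762 -0.0029  0.0735] rot [-3.1412e+00  1.0000e-04  9.8810e-01] gap 0.0089 grip 27.8 q6 0.525
F [-2.56 -0.55 -7.13] Ftool xy [-1.87 -1.83] T [-0.0523  0.4453  0.0585] se [0.031 0.014 0.011]
Tz [0.05, 0.04, 0.04, 0.09, -0.03, 0.02, 0.08, 0.11, 0.1, 0.05, 0.06, 0.09]
```

>>> jog_arm(
  plan=[0,0,0,-0.3,1,0,0,0,0,1],
)

```text
clock: 17.0
tool_pos: [0.5762, -0.0029, 0.0736]
tool_rot: [-3.141, 0.0, 0.952]
contact_force: [-1.5, 1.2, -17.0]
finger_gap: 0.0096
grasp_force: 26.7
```

```bash
python3 m.py 12
```

```text
t 17.6 pos [ 0.5762 -0.0029  0.0736] rot [-3.1412e+00  2.0000e-04  9.5320e-01] gap 0.0093 grip 25.6 q6 0.56
F [ -0.83   1.76 -22.36] Ftool xy [ 0.95 -1.7 ] T [0.3462 0.1096 0.0796] se [0.022 0.012 0.01 ]
Tz [0.13, 0.01, 0.06, 0.09, 0.09, 0.07, 0.09, 0.05, 0.13, 0.09, 0.02, 0.09]
```

>>> jog_arm(
  plan=[0,0,0,1.2,0,0,0,0,0,0.3],
)

```text
clock: 17.85
tool_pos: [0.5763, -0.0029, 0.0735]
tool_rot: [3.142, -0.0, 0.948]
contact_force: [-6.1, 2.8, -4.0]
finger_gap: 0.0094
grasp_force: 28.4
```

```bash
python3 m.py 5
```

```text
t 18.1 pos [ 0.5763 -0.0029  0.0735] rot [ 3.1415e+00 -1.0000e-04  9.4800e-01] gap 0.0092 grip 28.4 q6 0.565
F [-5.95  2.57 -4.25] Ftool xy [-1.38 -6.33] T [0.4724 1.1257 0.1097] se [0.023 0.008 0.013]
Tz [0.14, 0.15, 0.1, 0.07, 0.09]
```

>>> jog_arm(
  plan=[0,0,0,0,0.3],
)

```text
clock: 18.23
tool_pos: [0.5762, -0.0029, 0.0735]
tool_rot: [3.142, -0.0, 0.943]
contact_force: [-6.3, 2.5, -5.0]
finger_gap: 0.0092
grasp_force: 28.4
```

```bash
python3 m.py 5
```

```text
t 18.48 pos [ 0.5762 -0.0029  0.0735] rot [ 3.1416e+00 -1.0000e-04  9.4270e-01] gap 0.0093 grip 28.4 q6 0.57
F [-6.31  1.98 -4.6 ] Ftool xy [-2.11 -6.27] T [0.444  1.1196 0.0937] se [0.008 0.014 0.014]
Tz [0.13, 0.08, 0.09, 0.13, 0.05]
```

>>> jog_arm(
  plan=[0,0,0,0,0.3],
)

```text
clock: 18.6
tool_pos: [0.5762, -0.0029, 0.0734]
tool_rot: [-3.142, -0.0, 0.937]
contact_force: [-4.9, 2.6, -4.7]
finger_gap: 0.0092
grasp_force: 28.4
```

```bash
python3 m.py 5
```

```text
t 18.85 pos [ 0.5762 -0.0029  0.0735] rot [ 3.1416e+00 -1.0000e-04  9.3750e-01] gap 0.0093 grip 28.4 q6 0.576
F [-6.16  2.51 -4.74] Ftool xy [-1.63 -6.45] T [0.4879 1.1347 0.1175] se [0.005 0.017 0.01 ]
Tz [0.08, 0.15, 0.12, 0.12, 0.13]
```

Contact starts near 1.12 rad. The torque in slow tightening is now about 0.11 N m, which is roughly 0.08 over the free-turning 0.03, or about 25 N. That is finger tight, so I'll back off 90° (to yaw ≈ 2.508).

>>> jog_arm(
  plan=[0,0,-0.5,0.2,-6,0,0,0,0,-8,0,0,0,0,-8,0,0,0,0,-8,0,0,0,0,0],
)

```text
clock: 19.48
tool_pos: [0.5764, -0.0029, 0.0734]
tool_rot: [3.14, 0.0, 1.461]
contact_force: [-4.7, -0.8, 0.5]
finger_gap: 0.009
grasp_force: 29.1
```

```bash
python3 m.py 4
```

```text
t 19.68 pos [ 0.5764 -0.0029  0.0734] rot [3.1405e+00 2.0000e-04 1.4575e+00] gap 0.0089 grip 29.1 q6 0.056
F [-5.45 -2.16  0.37] Ftool xy [-2.76 -5.17] T [-0.2466  1.0001  0.0311] se [0.011 0.019 0.018]
Tz [0.05, 0.02, 0.08, -0.02]
```

>>> jog_arm(
  plan=[0,0,-0.4,0,-8,0,0,0,0,-8,0,0,0,0,-8,0,0,0,0,-6,0,0,0,0,0],
)

```text
clock: 20.3
tool_pos: [0.5766, -0.0029, 0.0734]
tool_rot: [3.14, 0.001, 1.981]
contact_force: [-1.8, -2.9, 2.4]
finger_gap: 0.009
grasp_force: 29.3
```

```bash
python3 m.py 3
```

```text
t 20.45 pos [ 0.5766 -0.0029  0.0734] rot [3.1398e+00 1.1000e-03 1.9809e+00] gap 0.0094 grip 30.0 q6 -0.467
F [-2.63 -3.42  6.62] Ftool xy [-2.08 -3.78] T [-0.5821  0.4558  0.017 ] se [0.02  0.014 0.024]
Tz [0.06, 0.03, -0.04]
```

>>> jog_arm(
  plan=[0,0,0,0,-8,0,0,0,0,-8,0,0,0,0,-8,0,0,0,0,-6,0,0,0,0,0],
)

```text
clock: 21.08
tool_pos: [0.5768, -0.0028, 0.0734]
tool_rot: [3.14, 0.002, 2.506]
contact_force: [-1.3, -1.3, 5.3]
finger_gap: 0.0092
grasp_force: 29.9
```

```bash
python3 m.py 3
```

```text
t 21.23 pos [ 0.5768 -0.0027  0.0734] rot [3.1403e+00 2.1000e-03 2.5047e+00] gap 0.0092 grip 29.9 q6 -0.991
F [-1.22 -2.34  6.16] Ftool xy [-0.41 -2.6 ] T [-0.3967  0.2895  0.0412] se [0.01  0.012 0.008]
Tz [0.04, 0.03, 0.06]
```

>>> jog_arm(
  plan=[0,0,-0.2,0,0,0.5,0,0,0,0,0.5,0,0,0,0,0.5,0,0,0,0,0.5,0,0,-50,0,0.3,0,0,-50,0],
)

```text
clock: 21.98
tool_pos: [0.575, -0.0027, 0.1732]
tool_rot: [-3.141, -0.001, 2.508]
contact_force: [1.0, -0.0, -0.6]
finger_gap: 0.0265
grasp_force: 0.0
```

>>> jog_arm(
  plan=[0,0,0,0,-10.1,0,0,0,0,-10.1,0,0,0,0,-10.1,0,48,0,0,0,0,48,0,0,0,0,0,0,0,0,0,0,0,0,0],
)

```text
clock: 22.85
tool_pos: [0.481, 0.0072, 0.1729]
tool_rot: [3.141, 0.002, 3.037]
contact_force: [0.5, 0.2, 0.3]
finger_gap: -0.0002
grasp_force: 0.0
```

```bash
python3 - <<'E'
from h import *
import pickle
w=ctrl.get_image('top');v=ctrl.get_image('wrist');o=ctrl.observe()
pickle.dump((w,v,o),open('w3.pkl','wb'))
print({k:np.round(o[k],4).tolist() for k in('clock','tool_pos','tool_rot','contact_force','ft_torque','finger_gap')})
J=lambda x,y,z:(.576-0+x*np.cos(-.109)-y*np.sin(-.109),-.0027+x*np.sin(-.109)+y*np.cos(-.109),z)
print('near end pred',proj(v,J(-.064,0,.032)),'axis',proj(v,J(0,0,.09)))
cv2.imwrite('pics/g.png',v['color'])
E
```

```text
{'clock': 22.95, 'tool_pos': [0.4813, 0.0071, 0.1727], 'tool_rot': [3.1415, 0.0012, 3.0368], 'contact_force': [0.0087, 0.3793, -0.2767], 'ft_torque': [-0.0153, 0.028, 0.0037], 'finger_gap': 0.0003}
near end pred [257.98761576 214.4417749 ] axis [257.44826144 318.6117886 ]
```

View pics/g.png

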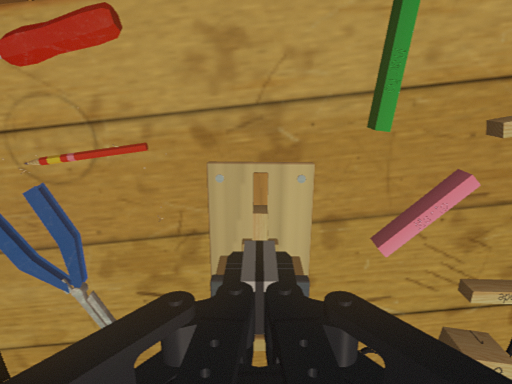

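The shut fingers are at u≈260, in line with the stick, whose near end is at (260,209). I'll go down behind it and push gently.

>>> jog_arm(
  plan=[0,0,0,50,0,0,0,0,50,0,0,0,0,38,0,0,0,0,10,0,0,0,0,0,0],
)

```text
clock: 23.58
tool_pos: [0.4804, 0.0072, 0.0244]
tool_rot: [-3.142, -0.001, 3.037]
contact_force: [-0.0, -0.2, 0.2]
finger_gap: -0.0002
grasp_force: 0.0
```

>>> jog_arm(
  plan=[0,-5,0,0,0,0,-5,0,0,0,0,-4,0,0,0,0,-2,0,0,0,0,-2,0,0,0,0,-2,0,0,0,0,-2,0,0,0,0,-2,0,0,0],
)

```text
clock: 24.58
tool_pos: [0.5039, 0.0047, 0.0245]
tool_rot: [-3.142, -0.0, 3.037]
contact_force: [-1.1, -0.0, -0.5]
finger_gap: 0.0001
grasp_force: 0.1
```

```bash
python3 m.py 3; python3 - <<'E'
from h import *
w=ctrl.get_image('top');cv2.imwrite('pics/h.png',cv2.resize(w['color'][120:235,260:350],None,fx=5,fy=5,interpolation=cv2.INTER_CUBIC))
E
```

```text
t 24.73 pos [0.5039 0.0047 0.0245] rot [3.1416 0.     3.0371] gap -0.0 grip 0.0 q6 -1.517
F [-0.08 -0.14 -0.52] Ftool xy [ 0.06 -0.15] T [-0.0031 -0.0118  0.011 ] se [0.009 0.024 0.018]
Tz [0.05, 0.0, -0.02]
```

View pics/h.png

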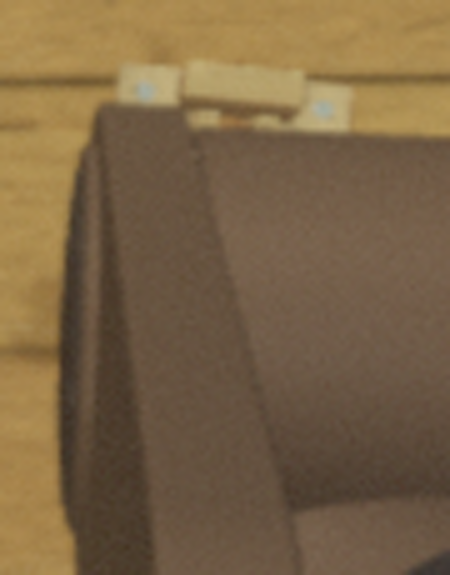

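The arm hides the jig from above, so I'll push on by force and distance. The expected end is 17 mm farther.

>>> jog_arm(
  plan=[0,-2,0,0,0,0,-2,0,0,0,0,-2,0,0,0,0,-2,0,0,0,0,-2,0,0,0,0,-2,0,0,0,0,0,0,0,0],
)

```text
clock: 25.65
tool_pos: [0.516, 0.0035, 0.0245]
tool_rot: [3.142, 0.0, 3.037]
contact_force: [0.6, 0.6, 0.3]
finger_gap: 0.0002
grasp_force: 0.0
```

```bash
python3 m.py 3
```

```text
t 25.8 pos [0.5158 0.0035 0.0245] rot [3.1416 0.     3.037 ] gap -0.0 grip 0.0 q6 -1.518
F [ 0.28  0.11 -0.21] Ftool xy [-0.26  0.14] T [0.0143 0.0074 0.0039] se [0.02  0.012 0.023]
Tz [-0.05, 0.0, 0.05]
```

>>> jog_arm(
  plan=[0,-0.7,0,0,0,0,-0.7,0,0,0,0,-0.7,0,0,0],
)

```text
clock: 26.18
tool_pos: [0.5179, 0.0033, 0.0245]
tool_rot: [3.142, 0.0, 3.037]
contact_force: [-0.5, -0.6, -0.6]
finger_gap: 0.0
grasp_force: 0.1
```

```bash
python3 m.py 3
```

```text
t 26.32 pos [0.518  0.0033 0.0245] rot [-3.1416e+00  1.0000e-04  3.0371e+00] gap 0.0 grip 0.0 q6 -1.519
F [-0.28 -0.34 -0.32] Ftool xy [ 0.25 -0.37] T [-0.0101 -0.0048  0.0289] se [0.004 0.012 0.01 ]
Tz [0.02, 0.02, 0.05]
```

>>> jog_arm(
  plan=[0,-0.6,0,0,0,0,-0.6,0,0,0],
)

```text
clock: 26.58
tool_pos: [0.5191, 0.0031, 0.0245]
tool_rot: [3.142, -0.0, 3.037]
contact_force: [-1.3, 0.2, -0.6]
finger_gap: -0.0002
grasp_force: 0.1
```

>>> jog_arm(
  plan=[0,-0.6,0,0,0,0,-0.6,0,0,0],
)

```text
clock: 26.82
tool_pos: [0.5203, 0.003, 0.0245]
tool_rot: [3.142, -0.0, 3.037]
contact_force: [-1.0, 0.2, 0.4]
finger_gap: 0.0001
grasp_force: 0.1
```

```bash
python3 m.py 3; python3 - <<'E'
from h import *
w=ctrl.get_image('scene');v=ctrl.get_image('wrist')
a=cv2.resize(w['color'][150:230,195:305],None,fx=5,fy=5,interpolation=cv2.INTER_CUBIC)
cv2.imwrite('pics/i.png',a)
E
```

```text
t 26.98 pos [0.5203 0.003  0.0245] rot [3.1416e+00 1.0000e-04 3.0370e+00] gap 0.0002 grip 0.0 q6 -1.519
F [ 0.42 -0.2  -0.26] Ftool xy [-0.44 -0.16] T [-0.0048  0.013  -0.0088] se [0.018 0.009 0.02 ]
Tz [0.04, -0.05, -0.02]
```

View pics/i.png

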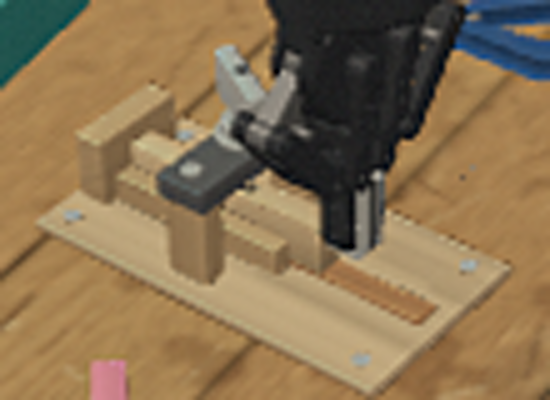

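The stick is moving with the fingers. A small gap to the stop remains, near crop (135,145), and nothing is touching the gripper body. Continuing.

>>> jog_arm(
  plan=[0,-0.6,0,0,0,0,-0.6,0,0,0],
)

```text
clock: 27.32
tool_pos: [0.5215, 0.0029, 0.0245]
tool_rot: [3.142, -0.0, 3.037]
contact_force: [-0.3, -0.2, -0.3]
finger_gap: -0.0
grasp_force: 0.1
```

>>> jog_arm(
  plan=[0,-0.5,0,0,0,0,-0.5,0,0,0],
)

```text
clock: 27.58
tool_pos: [0.5217, 0.0028, 0.0244]
tool_rot: [-3.142, -0.001, 3.037]
contact_force: [-5.7, 1.4, 3.7]
finger_gap: 0.0002
grasp_force: 2.7
```

```bash
python3 m.py 3
```

```text
t 27.73 pos [0.5218 0.0029 0.0244] rot [-3.1415e+00 -1.2000e-03  3.0372e+00] gap -0.0001 grip 2.6 q6 -1.519
F [-4.7   0.64  3.41] Ftool xy [4.74 0.15] T [ 0.1143  0.8048 -0.0112] se [0.015 0.044 0.031]
Tz [0.06, -0.05, -0.05]
```

There is firm contact with about 5 N, at TCP jig x ≈ -54.5 mm against the expected -55. I'll withdraw and check.

>>> jog_arm(
  plan=[0,0.5,0,0,0,0,1,0,0,0,0,10,0,0,0,0,30,0,0,0,0,0,0,-50,0,0,0,0,-60,0,0,0,0,-60,0,0,0,0,0,0],
)

```text
clock: 28.72
tool_pos: [0.4833, 0.0071, 0.1987]
tool_rot: [3.141, 0.008, 3.037]
contact_force: [1.1, 0.2, -1.0]
finger_gap: 0.0
grasp_force: 0.0
```

```bash
python3 - <<'E'
from h import *
w=ctrl.get_image('wrist');s=ctrl.get_image('scene');print(np.round(ctrl.observe()['tool_pos'],3))
J=lambda x,y,z:(.576+x*np.cos(-.109)-y*np.sin(-.109),-.0027+x*np.sin(-.109)+y*np.cos(-.109),z)
for n,i in(('w',w),('s',s)): print(n,[np.round(proj(i,J(x,0,.032)),1).tolist() for x in(-.044,.06)])
cx,cy=map(int,proj(w,J(-.03,0,.03)))
a=cv2.resize(s['color'][155:230,200:300],(500,375),interpolation=cv2.INTER_CUBIC)
b=cv2.resize(w['color'][cy-75:cy+75,cx-60:cx+60],(300,375),interpolation=cv2.INTER_CUBIC)
cv2.imwrite('pics/j.png',np.hstack([a,b]))
E
```

```text
[0.481 0.007 0.195]
w [[257.8, 221.2], [257.4, 312.6]]
s [[259.3, 194.1], [221.7, 176.7]]
```

View pics/j.png

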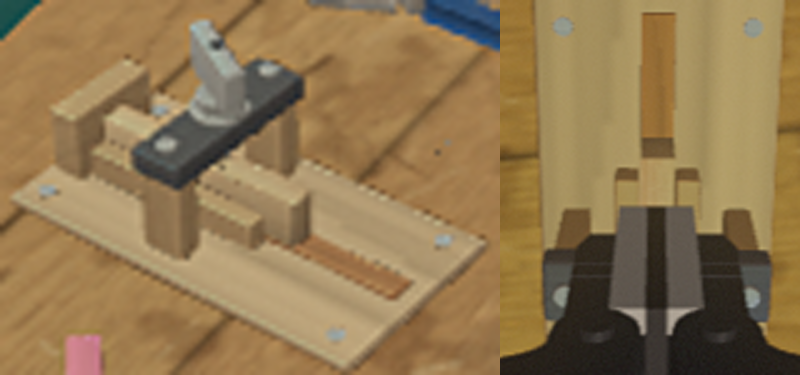

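The stick's far end meets the stop at crop (105,115), and its near end is about 14 mm out of the guides, as it should be at home. The wing is where I left it and the robot touches nothing. I'm handing in.

```bash
python3 -c "
from plant import ctrl
print(ctrl.job_done())"
```

```text
the job is handed in; nothing more can be done
None
```

The job is handed in (no verdict came back): wing tightened to about 25 N (estimated from noisy torque readings, 24–38 N possible), backed off a quarter turn, and stick pushed to the end stop, done by about 29 s.

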